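Lock the scraper into the leaning tool block

ROBOT

A 6-joint arm with a two-finger parallel gripper is mounted at the origin on the work surface. World frame = base frame: x ahead of the robot, y to its left, z up, the work surface at z = 0. Lengths are in mm, angles in rad, forces in N, time in s.
With the tool pointing down it reaches from about 400 to 925 mm from the base axis. Payload 12.5 kg.
Tool frame: the origin (TCP) lies midway between the tips of the shut fingers; the grasp point (between the pads) lies 19 mm behind it; z points along the fingers, y is the line along which they close (so a half turn about z gives the same grasp; the last joint's range is limited). The gripper opens to 95 mm and grips with 3 to 60 N. Pads are 20 mm wide; open, the fingers measure 119 mm over their backs; the gripper's body (75 mm by 180 mm) begins 59 mm behind the grasp point.
Start: joints at [-1.438, 0.491, 1.559, -0, 1.092, -0.106], TCP at [147.858, -607.277, 214.661] pointing down, gripper open.
Joint ranges: [-3.1, 3.1], [-0.84, 2.19], [0.05, 2.79], [-1.13, 4.28], [0.06, 2.93], [-2.69, 2.69]. Speed limits (rad/s): [2.22, 2.22, 2.79, 3.14, 3.14, 3.14].

INTERFACE

Orientations are given as [roll, pitch, yaw] about the fixed x, y, z axes, in that order (R = Rz(yaw) Ry(pitch) Rx(roll)).
In Python, from cell import env gives the robot as it stands.
- The arm moves only by the shell command python3 -m inch 'ROWS'. ROWS is JSON, a list of rows, each a list of 7 numbers: the turn, a rotation vector about the tool's x, y, z in rad, then the shift along the tool's x, y, z in cm, then the closure, from -1 (fully open) to 1 (shut). A call has 1 to 20 rows; each row shifts and turns the commanded pose from where the row before left it, along the tool's axes as they then stand; what a row does not reach is not made up. A row lasts 1/8 s, in which the tool goes at most 62.5 mm and 10.7 degrees, less where a joint would pass 70% of its speed; a pose out of reach is approached as far as the arm can. A call with a gripper value outside its range is refused whole. The fingers move at their own pace and stop on an object; the grip force is fixed at half the most. Time passes only in rows, so rows that do not move let the fingers close. It gives the time, the measured TCP pose, the force, the opening and the grip force at its end, in the units of the state.
- env.state(): the state, without advancing time (a new reading comes with each control period).
- env.read_camera(name): name is "scene" or "top" or "wrist"; returns a dict with "img" (420x560x3 uint8, red, green, blue), "depth" (420x560 float32, mm along the optical axis (not along the pixel's ray), 0 where there is no reading), "fx", "fy", "cx", "cy" (pixels), "position" and "orientation" of the camera in the world. Camera axes: x right, y down, z forward; pixel columns grow to the right and rows downward; lengths in mm; the calibration is good to about 2 mm. A picture is of the moment at which its call begins.
- env.job_done(): hands the job in; it is judged then, once.
Trained networks look in a picture, given as the dict that the camera call returned (one of the last four; its "shot" number tells which), for a name from the list of things; names that differ only in an ending like _2 or _b are one class to them, and where a whole thing is asked for, a point or a joint stands for the part that bears it (a point fixed in the world has none). Each returns a list of dicts, best first, with "score" (0 to 1); they miss things now and then, are a little off and sometimes report something else, mostly with a low value. They report only what shows in the picture. A call takes as long as a camera call. They do not tell look-alikes from the thing itself.
- env.find_in(picture, target): "centre" ([x, y, z] in mm, in the coordinates of the camera as it stood for that picture, good to about 4 mm: the middle of the surface that is visible of it).
- env.trace(picture, target): "mask" (420x560 bool, what is visible of it).
The state is a dict: "t": time; "joints": joint angles; "qvel": joint speeds; "tau": joint torques, N m; "eef_pos": TCP position; "tcp_rot": TCP orientation; "ft_force": force on the tool from outside, world axes, zero at the start; "moment": the same for the moment, N m; "opening": opening from 0.0 (shut) to 1.0 (fully open); "grip_force": force on a finger pad.
Only numpy, scipy, OpenCV 4.12 (cv2) and the standard library are available. Lean on these libraries where they do the work, as an engineer would, in place of code of your own. Each camera call takes 0.05 s, during which the arm holds its last target. There are 200 camera calls.

TASK

Put the scraper away: pull the red slide knob of the leaning wooden tool block all the way out, then lift the scraper from its white draining stand and slide its blade down the block's slanted slot until the brass collar rests fully on the block. Then let go of it and push the knob fully home, so that its bolt locks the blade. Leave the other things on the sill where they are.

Things in the scene. Friction and masses are not known exactly. Their poses are not given: they have to be found in the camera images.
- block: Leaning wooden tool block, fixed to the sill: dark foot 150 x 90 x 20 mm (x, y, z), origin at the centre of its underside, z up. Its slanted slotted body (see holder) leans 30 degrees to the block's own -x, highest corner 145 mm up. While the knob is home, the 8 mm bolt crosses and blocks the slot 30 mm below its mouth.
- holder: The block's slanted body, 74 x 43 x 110 mm. Origin: centre of the slot mouth, 126 mm above the sill, 40 mm to block -x of the block's origin. z points out of the slot along its axis (up, 30 degrees towards block -x); y = block y. Slot: 96 mm deep to -z, 46 mm long in x, 7 mm wide in y; a lead-in widens it to 17 mm in y over the first 10 mm. The top face is flat.
- knob (a point): Centre of the red knob at the block's +y side: an upright bar 18 x 18 x 40 mm (block x, y, z), 100 mm above the sill, 63.5 mm to +y of the slot's middle when home (33 mm free between cheek and bar), on an 8 mm bolt along y. It can be pinched from above across block x.
- bolt (a joint): Slide of the knob and bolt along block +y: 0 = home (bolt across the slot), 0.028 m = all the way out (slot free beyond about 0.012). Friction about 3 N; it stays where it is left. At home the bolt passes through the window of a fully seated blade; a blade that is not fully seated stops it.
- scraper: Flat scraper, 0.13 kg, alike either way round. Origin: middle of the brass collar's underside; z towards the handle end. Steel blade 40 (x) x 4 (y) mm, z 0 to -90 mm (last 10 mm 34 wide), window 16 (x) x 14 (z) at z -30. Collar 36 x 30 x 6. Blue handle 26 (x) x 16 (y), z 6 to 96. Starts in the stand, leaning up to 4 degrees. Fully home its frame is the holder's, or half a turn about z from it.
- stand: White ceramic draining stand, fixed, 80 x 56 x 45 mm, origin at the centre of its underside. Its upright slot, 46 (x) x 6.5 (y) mm, goes 39 mm deep; the scraper's blade stands in it, blade width along stand x.
- pot: Bystander: terracotta pot, 116 mm across, 105 high, origin under its centre.
- jar: Bystander: glass jar with steel lid, 72 mm across, 100 high, origin under its centre.
- fork: Bystander: three-tined hand fork with wooden handle, lying along its x, 290 mm long, 66 wide; origin on the sill near its middle.
- marker: Bystander: wooden plant marker lying along its x, 170 x 22 x 5 mm; origin under its middle.
- sprayer: Bystander: green bottle, 68 mm across, 170 high, origin under its centre.
- saucer: Bystander: terracotta saucer, 130 mm across, 18 high, origin under its centre.
Mind the look-alikes: they are no part of the job. Leave any pink or purple look-alike of the block alone.

How it is judged:
By the outcome, as a careful person would: the job done as asked, in the order asked, and still so for the second after the job is handed in, with the robot touching nothing.
It also fails if it takes over 72 s, if anything falls off the work surface, if the arm or the gripper's body presses on something with over 40 N, if the wrist force passes 120 N, or if a joint passes its speed limit or range.

## Working session

There is one attempt and no reset: what is moved stays moved. The work goes in short steps, Python scripts to look and compute and a shell command to move; the robot and the scene stay as the last step left them, time stands still between calls to the robot, and variables do not carry over. Pictures are saved under pics/ and viewed, at most 10 in all, crops included, and the job is handed in when it is done.

```bash
ls; mkdir -p pics; cat > h.py <<'E'
import numpy as np, cv2
from scipy.spatial.transform import Rotation as R
from cell import env
def rot(o):
    o=np.array(o,float)
    return o if o.shape==(3,3) else (R.from_euler('xyz',o).as_matrix() if o.size==3 else R.from_quat(o).as_matrix())
def w(p,c): return rot(p['orientation'])@np.array(c)+np.array(p['position'])
def cloud(p):
    d=p['depth'];v,u=np.mgrid[:d.shape[0],:d.shape[1]]
    c=np.stack([(u-p['cx'])/p['fx']*d,(v-p['cy'])/p['fy']*d,d],-1)
    return c@rot(p['orientation']).T+np.array(p['position'])
def pix(p,x):
    c=rot(p['orientation']).T@(np.array(x)-np.array(p['position']))
    return np.array([p['fx']*c[0]/c[2]+p['cx'],p['fy']*c[1]/c[2]+p['cy']])
def save(p,n,crop=None,s=1):
    i=p['img'][...,::-1]
    if crop: i=i[crop[1]:crop[3],crop[0]:crop[2]]
    cv2.imwrite('pics/'+n,cv2.resize(i,None,fx=s,fy=s,interpolation=cv2.INTER_CUBIC))
E
python3 - <<'E'
from h import *
s=env.state();print(s)
a=[env.read_camera(n) for n in('scene','top')]
cv2.imwrite('pics/a.png',np.vstack([cv2.resize(p['img'][...,::-1],(400,300)) for p in a]))
print(a[0]['position'],a[0]['orientation'],a[1]['position'],a[1]['orientation'],a[0]['fx'],a[1]['fx'])
for p,n in zip(a,('scene','top')):
  for t in('block','holder','knob','scraper','stand','pot','jar','fork','marker','sprayer','saucer'):
    for r in env.find_in(p,t)[:3]: print(n,t,round(r['score'],2),w(p,r['centre']).round(0),pix(p,w(p,r['centre'])).round(0))
save(a[0],'s.png');save(a[1],'t.png')
E
```

```text
pics
{'t': 0.0, 'joints': array([-1.43761283e+00,  4.91536474e-01,  1.55948091e+00,  9.79898580e-06,
        1.09170946e+00, -1.05617009e-01]), 'qvel': array([-0.00049017, -0.00120148,  0.0006012 , -0.00017009, -0.00134298,
       -0.00053557]), 'tau': array([-1.72596232e-03, -6.12640929e+01, -2.58180732e+01,  6.91158953e-02,
        4.81130148e-02, -8.27337567e-05]), 'eef_pos': array([ 147.81486242, -606.99905214,  214.0652642 ]), 'tcp_rot': array([-3.14046571e+00, -1.28208725e-04,  2.38795916e-01]), 'ft_force': array([ 0.25586445,  0.65704791, -0.31860313]), 'moment': array([-0.01436184, -0.02186954, -0.05030461]), 'grip_force': 0.0, 'opening': 0.9994708160712262}
[1401.78679777 -468.85605558  801.38121573] [-2.17642046  0.01261685  1.08954224] [ 368.09000882   12.70776744 1434.69457131] [-3.05310212e+00  1.33107409e-03 -1.56297044e+00] 442.86687637054115 426.4415179796414
scene block 0.84 [ 240. -335.   58.] [142. 210.]
scene block 0.75 [513. 107.  56.] [316. 216.]
scene block 0.66 [ 411. -227.   57.] [195. 231.]
scene holder 0.87 [ 396. -223.   98.] [193. 215.]
scene holder 0.64 
[... 752 characters left out ...]
. 117.  21.] [247. 215.]
top holder 0.87 [479. 120. 117.] [244. 216.]
top holder 0.83 [225. 247. 108.] [201. 298.]
top holder 0.8 [ 383. -209.  114.] [350. 248.]
top knob 0.63 [471. 174. 112.] [226. 218.]
top knob 0.62 [ 360. -159.  118.] [334. 255.]
top scraper 0.65 [ 570. -138.  132.] [327. 187.]
top stand 0.67 [ 563. -130.   43.] [322. 193.]
top pot 0.97 [754.  17.  66.] [278. 134.]
top jar 0.56 [649. 316. 102.] [183. 162.]
top fork 0.83 [ 589. -466.   15.] [421. 187.]
top fork 0.72 [386.  12.  12.] [278. 247.]
top fork 0.23 [479. 122. 118.] [243. 216.]
top marker 0.66 [450. 445.   5.] [149. 226.]
top sprayer 0.6 [ 659. -309.  114.] [381. 160.]
top saucer 0.69 [388.   8.   8.] [279. 246.]
```

```bash
python3 - <<'E'
import cv2,numpy as np
s=cv2.imread('pics/s.png');t=cv2.imread('pics/t.png')
s=cv2.resize(s[110:350,90:450],None,fx=1.5,fy=1.5,interpolation=2)
t=cv2.resize(t[110:320,130:450],None,fx=1.0,fy=1.0)
o=np.zeros((s.shape[0]+t.shape[0],max(s.shape[1],t.shape[1]),3),np.uint8)
o[:s.shape[0],:s.shape[1]]=s;o[s.shape[0]:,:t.shape[1]]=t
cv2.imwrite('pics/b.png',o);print(o.shape)
E
```

```text
(570, 540, 3)
```

View pics/b.png

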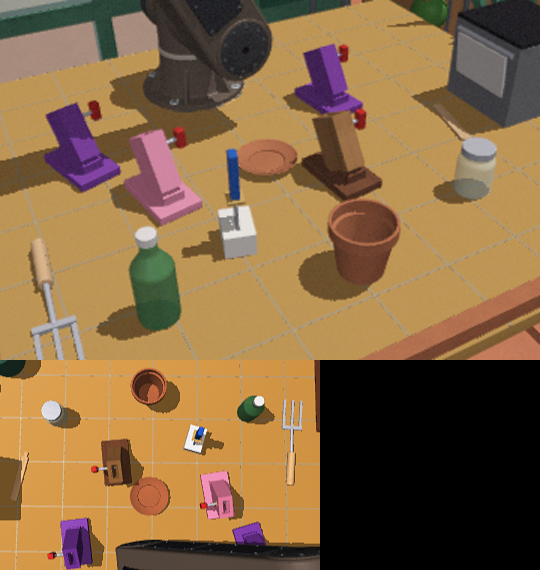

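Top half (scene crop) candidates: purple blocks at scene px (142,210) and (305,160), pink at (195,231), and brown wood at (316,215). There is a single scraper in the white stand, at (244,235). I choose the brown block, at roughly world (490,117), and will check it close up with coarse fits.

```bash
python3 - <<'E'
from h import *
T=env.read_camera('top');S=env.read_camera('scene')
cT=cloud(T);cS=cloud(S)
def near(p,t,xy):
    best=None
    for r in env.trace(p,t):
        m=r['mask'];c=cloud(p)[m&(p['depth']>0)]
        d=np.linalg.norm(np.median(c,0)[:2]-xy)
        if best is None or d<best[0]: best=(d,m,c)
    return best
b=near(T,'block',(490,117));print('block d',b[0],len(b[2]))
f=b[2][(b[2][:,2]>14)&(b[2][:,2]<26)];print('foot',len(f),cv2.minAreaRect(f[:,:2].astype(np.float32)),np.median(f[:,2]))
for p,n in((T,'T'),(S,'S')):
  k=near(p,'knob',(470,174));print(n,'knob',k[0],len(k[2]),np.median(k[2],0).round(1))
  im=p['img'].astype(int);c=cloud(p)
  red=(im[...,0]>130)&(im[...,1]<60)&(im[...,2]<60)&(np.linalg.norm(c[...,:2]-[470,174],axis=-1)<50)
  print(' red',red.sum(),c[red].mean(0).round(1),c[red].min(0).round(),c[red].max(0).round())
  blue=(im[...,2]>im[...,0]+50)&(im[...,2]>im[...,1]+30)&(np.linalg.norm(c[...,:2]-[570,-138],axis=-1)<60)
  q=c[blue];print(' blue',blue.sum(),q.mean(0).round(1),q.min(0).round(),q.max(0).round())
  s=near(p,'stand',(565,-133));q=s[2];q=q[(q[:,2]>38)&(q[:,2]<52)];print(' stand',len(q),cv2.minAreaRect(q[:,:2].astype(np.float32)))
save(S,'c.png',(220,150,440,330),3)
E
```

```text
block d 2.2716558370984283 1282
foot 626 ((499.02252197265625, 121.56805419921875), (150.21151733398438, 90.02684020996094), 6.070793151855469) 20.197608509350175
T knob 3.868131457690597 50 [468.  177.3 117.1]
 red 27 [468.  181.4 120.4] [461. 174. 114.] [474. 190. 125.]
 blue 68 [ 574.4 -137.5  178.3] [ 563. -148.  111.] [ 590. -130.  197.]
 stand 242 ((574.9945678710938, -140.111572265625), (54.75254821777344, 78.20223999023438), 72.63404083251953)
S knob 3.514354672416544 87 [473.4 174.9 104. ]
 red 20 [469.9 181.8 118.3] [457. 172. 100.] [477. 191. 124.]
 blue 193 [ 586.4 -144.2  157.8] [ 566. -152.  108.] [ 592. -134.  195.]
 stand 449 ((577.7730712890625, -141.84506225585938), (56.03282165527344, 85.122314453125), 74.34648895263672)
```

View pics/c.png

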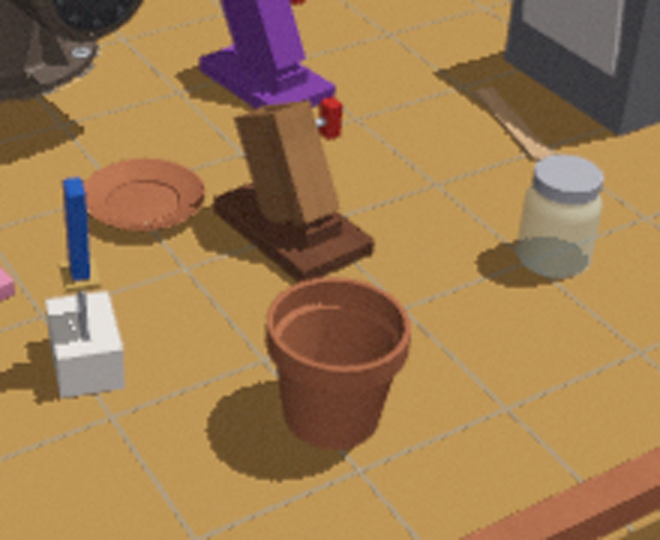

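The close crop shows the brown wooden block at scene px (316,215) with its red knob on the +y side. The scraper is in the white stand at (244,235). Next I need the wrist camera offset and a planning helper.

```bash
cat >> h.py <<'E'
def tool():
    s=env.state();return np.array(s['eef_pos']),rot(s['tcp_rot'])
def plan(pos,Rt,P=None):
    """rotation vector (tool) then shift (tool axes after turning, cm)"""
    p,Rc=P or tool()
    rv=R.from_matrix(Rc.T@Rt).as_rotvec();d=Rt.T@(np.array(pos)-p)/10
    print('turn',rv.round(3),'then shift',d.round(2),'| shift cur axes',(Rc.T@(np.array(pos)-p)/10).round(2))
    return np.array(pos),Rt
def down(yaw): return R.from_euler('xyz',[np.pi,0,yaw]).as_matrix()
E
python3 - <<'E'
from h import *
p=env.read_camera('wrist');t,Rc=tool()
print(p['fx'],(Rc.T@(np.array(p['position'])-t)).round(1),(Rc.T@rot(p['orientation'])).round(2))
P=plan([300,-480,330],down(.239))
P=plan([490,-190,330],down(-.304),P)
plan([470,150,300],down(1.677),P)
E
```

```text
342.59751793347004 [  84.4   -0.7 -170.2] [[ 0.   -0.96 -0.3 ]
 [ 1.    0.    0.  ]
 [-0.   -0.3   0.96]]
turn [ 0.  0. -0.] then shift [ 17.79  -8.76 -11.53] | shift cur axes [ 17.79  -8.77 -11.54]
turn [ 0.    -0.     0.543] then shift [  9.45 -33.36  -0.  ] | shift cur axes [ 25.33 -23.68  -0.  ]
turn [ 0.     0.    -1.981] then shift [34.02  1.62  3.  ] | shift cur axes [-12.09 -31.84   3.  ]
```

```bash
python3 -m inch '[[0,0,0,3.56,-1.75,-2.3,-1],[0,0,0,3.56,-1.75,-2.3,-1],[0,0,0,3.56,-1.75,-2.3,-1],[0,0,0,3.56,-1.75,-2.3,-1],[0,0,0,3.56,-1.75,-2.3,-1],[0,0,0.136,0,0,0,-1],[0,0,0.136,0,0,0,-1],[0,0,0.136,0,0,0,-1],[0,0,0.136,0,0,0,-1],[0,0,0,1.18,-4.17,0,-1],[0,0,0,1.18,-4.17,0,-1],[0,0,0,1.18,-4.17,0,-1],[0,0,0,1.18,-4.17,0,-1],[0,0,0,1.18,-4.17,0,-1],[0,0,0,1.18,-4.17,0,-1],[0,0,0,1.18,-4.17,0,-1],[0,0,0,1.18,-4.17,0,-1]]'
cat > m.py <<'E'
from h import *
def hand(p):
    c=cloud(p);im=p['img'].astype(int)
    blue=(im[...,2]>im[...,0]+40)&(im[...,2]>im[...,1]+30)&(np.linalg.norm(c[...,:2]-[575,-139],axis=-1)<60)&(c[...,2]>95)
    q=c[blue];t=q[q[:,2]>q[:,2].max()-8]
    print('blue',blue.sum(),'z',q[:,2].min().round(),q[:,2].max().round(),'top',len(t),cv2.minAreaRect(t[:,:2].astype(np.float32)),t.mean(0).round(1))
    lab=(im.min(-1)>120)&(abs(c[...,2]-45)<5)&(np.linalg.norm(c[...,:2]-[575,-139],axis=-1)<70)
    q=c[lab];print('stand',lab.sum(),cv2.minAreaRect(q[:,:2].astype(np.float32)),np.median(q[:,2]))
E
python3 - <<'E'
from m import *
p=env.read_camera('wrist');hand(p)
for t in('scraper','stand','knob','holder'):
  for r in env.find_in(p,t)[:2]: print(t,round(r['score'],2),w(p,r['centre']).round(1),pix(p,w(p,r['centre'])).round())
save(p,'w1.png')
E
```

```text
t: 3.72
eef_pos: [491.0, -189.0, 329.8]
tcp_rot: [3.141, -0.0, -0.305]
ft_force: [-0.2, -0.6, 0.5]
opening: 1.0
grip_force: 0.0
blue 486 z 188.0 195.0 top 486 ((576.6334838867188, -140.39825439453125), (14.533891677856445, 24.846057891845703), 73.33649444580078) [ 577.1 -140.7  191.7]
stand 1361 ((577.0940551757812, -140.07290649414062), (56.09109115600586, 79.88179779052734), 74.14779663085938) 45.016882002400166
scraper 0.78 [ 575.2 -146.6  163.6] [211. 126.]
stand 0.94 [ 574.6 -148.4   45. ] [230. 121.]
knob 0.77 [ 366.5 -163.3  105.7] [290. 279.]
knob 0.73 [ 185.5 -271.6  109.6] [403. 371.]
holder 0.84 [ 392.8 -213.9  115.4] [324. 254.]
holder 0.79 [491.3 103.  100.1] [ 59. 250.]
```

View pics/w1.png

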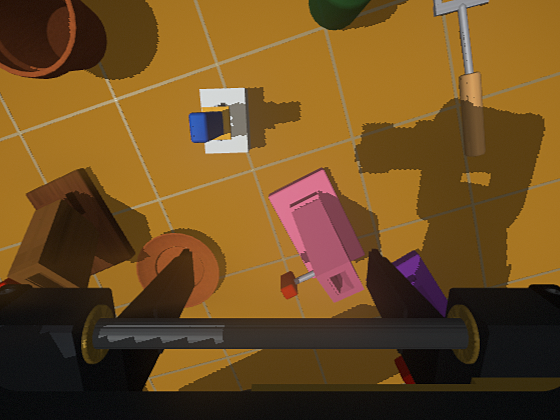

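The wrist view shows the scraper handle top at px (205,127), upright in the stand at (225,120), and the wooden block at (70,230). The fingers spread along tool y. Now I go over the knob.

```bash
python3 -m inch '[[0,0,-0.165,-1.5,-3.9,0,-1],[0,0,-0.165,-2,-3.6,0,-1],[0,0,-0.165,0,0,0,-1],[0,0,-0.165,0,0,0,-1],[0,0,-0.165,0,0,0,-1],[0,0,-0.165,0,0,0,-1],[0,0,-0.165,0,0,0,-1],[0,0,-0.165,0,0,0,-1],[0,0,-0.165,0,0,0,-1],[0,0,-0.165,0,0,0,-1],[0,0,-0.165,0,0,0,-1],[0,0,-0.165,0,0,0,-1],[0,0,0,4,0,0.5,-1],[0,0,0,4,0,0.5,-1],[0,0,0,4,0,0.5,-1],[0,0,0,4,0,0.5,-1],[0,0,0,4,0,0.5,-1],[0,0,0,4,0,0.5,-1]]'
cat >> m.py <<'E'
def blk(p):
    c=cloud(p);im=p['img'].astype(int)
    near=np.linalg.norm(c[...,:2]-[468,182],axis=-1)<60
    red=(im[...,0]>90)&(im[...,1]<55)&(im[...,2]<55)&near&(c[...,2]>75)
    q=c[red];t=q[q[:,2]>114]
    print('knob',red.sum(),'z',q[:,2].min().round(),q[:,2].max().round())
    if len(t)>5: print(' top',len(t),cv2.minAreaRect(t[:,:2].astype(np.float32)),t.mean(0).round(1))
    best=None
    for r in env.trace(p,'block'):
        m=r['mask'];k=c[m&(p['depth']>0)]
        if len(k)>50 and np.linalg.norm(np.median(k,0)[:2]-[490,120])<60: best=k if best is None else best
    if best is None: return print('no block')
    f=best[(best[:,2]>15)&(best[:,2]<25)].astype(np.float32)
    if len(f)>50: print(' foot',len(f),cv2.minAreaRect(f[:,:2]),np.median(f[:,2]))
    # top face: plane with normal n
    th=np.radians(6.07);n=np.array([-.5*np.cos(th),-.5*np.sin(th),.866])
    o=np.array([459.2,117.4,126]);ex=np.array([.866*np.cos(th),.866*np.sin(th),.5]);ey=np.array([-np.sin(th),np.cos(th),0])
    k=best-o;f=k[abs(k@n)<6]
    if len(f)>30:
        A=np.c_[f@ex,f@ey,np.ones(len(f))];co=np.linalg.lstsq(A,f@n,rcond=None)[0]
        print(' top face',len(f),'plane slopes,offset',co.round(3),cv2.minAreaRect(A[:,:2].astype(np.float32)))
        g=k[(abs((k@ex))<15)&(abs(k@ey)<20)&(k@n<-4)]
        if len(g): print('  slot pts',len(g),'y',np.percentile(g@ey,[5,50,95]).round(1),'n',(g@n).min().round())
E
python3 - <<'E'
from m import *
p=env.read_camera('wrist');blk(p);save(p,'w2.png')
print(env.state()['eef_pos'],env.state()['tcp_rot'])
E
```

```text
t: 6.22
eef_pos: [448.1, 128.6, 299.6]
tcp_rot: [3.141, 0.0, 1.673]
ft_force: [0.1, 0.3, -0.2]
opening: 1.0
grip_force: 0.0
knob 320 z 91.0 470.0
 top 294 ((460.22796630859375, 195.75405883789062), (19.912385940551758, 50.52213668823242), 28.697219848632812) [466.9 183.1 123.4]Traceback (most recent call last):
  File "<stdin>", line 2, in <module>
  File "m.py", line 22, in blk
    if len(f)>50: print(' foot',len(f),cv2.minAreaRect(f[:,:2]),np.median(f[:,2]))
                                       ~~~~~~~~~~~~~~~^^^^^^^^^
cv2.error: OpenCV(4.12.0) /io/opencv/modules/imgproc/src/convhull.cpp:143: error: (-215:Assertion failed) total >= 0 && (depth == CV_32F || depth == CV_32S) in function 'convexHull'
```

```bash
sed -i 's/cv2.minAreaRect(f\[:,:2\])/cv2.minAreaRect(f[:,:2].copy().astype(np.float32).reshape(-1,1,2))/; s/t=q\[q\[:,2\]>114\]/t=q[(q[:,2]>114)\&(q[:,2]<128)]/' m.py
python3 - <<'E'
from m import *
p=env.read_camera('wrist');save(p,'w2.png');blk(p)
E
```

```text
knob 330 z 86.0 469.0
 top 296 ((467.3798522949219, 182.80313110351562), (16.423608779907227, 16.974084854125977), 6.451015472412109) [467.2 182.8 119.8]
 foot 2985 ((498.5469970703125, 121.97560119628906), (149.78707885742188, 89.18352508544922), 6.049519062042236) 20.084913
 top face 2329 plane slopes,offset [-0.003 -0.006 -0.385] ((0.07279586791992188, 0.0856781005859375), (43.636268615722656, 75.38992309570312), 89.77652740478516)
  slot pts 270 y [-6.  -3.6  4.8] n -32.0
```

View pics/w2.png

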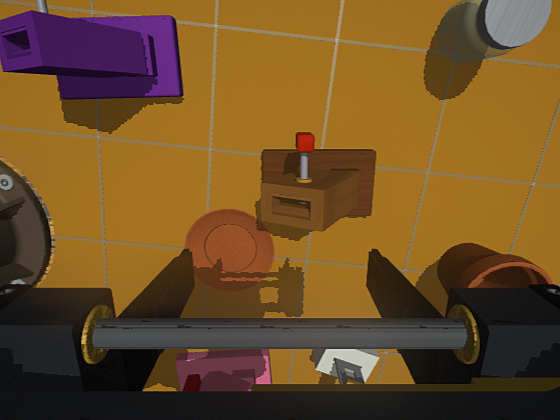

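The view shows the knob at (305,142), the slot mouth at (291,204), and the block as modelled: top face and foot fit to within 0.5 mm. Now I grasp the knob.

```bash
python3 - <<'E'
from h import *
plan([467.4,182.8,88],down(np.radians(96.1)))
E
```

```text
turn [-0.     0.    -0.002] then shift [ 5.25  2.49 21.16] | shift cur axes [ 5.26  2.48 21.16]
```

```bash
python3 -m inch '[[0,0,0,2.6,1.24,3,-1],[0,0,0,2.65,1.24,3,-1],[0,0,0,0,0,4,-1],[0,0,0,0,0,4,-1],[0,0,0,0,0,4,-1],[0,0,0,0,0,3.16,-1],[0,0,0,0,0,0,0],[0,0,0,0,0,0,1],[0,0,0,0,0,0,1],[0,0,0,0,0,0,1],[0,0,0,0,0,0,1],[0,0,0,0,0,0,1]]'
```

```text
t: 7.92
eef_pos: [467.4, 183.4, 88.2]
tcp_rot: [3.141, 0.0, 1.675]
ft_force: [0.1, 0.1, 0.3]
opening: 0.425
grip_force: 0.0
```

```bash
python3 -m inch '[[0,0,0,0,0,0,1],[0,0,0,0,0,0,1],[0,0,0,0,0,0,1],[0,0,0,0,0,0,1]]'
```

```text
t: 8.43
eef_pos: [467.5, 183.3, 88.0]
tcp_rot: [3.141, 0.0, 1.675]
ft_force: [1.3, 0.3, 0.2]
opening: 0.186
grip_force: 30.0
```

Gripped at 17.7 mm, which matches the 18 mm knob. Pull it out along tool +x.

```bash
python3 -m inch '[[0,0,0,0.6,0,0,1],[0,0,0,0.6,0,0,1],[0,0,0,0.6,0,0,1],[0,0,0,0.6,0,0,1],[0,0,0,0.3,0,0,1],[0,0,0,0.15,0,0,1],[0,0,0,0,0,0,1],[0,0,0,0,0,0,1]]'
```

```text
t: 9.43
eef_pos: [464.5, 211.1, 87.9]
tcp_rot: [-3.142, 0.001, 1.675]
ft_force: [5.4, -7.5, -2.3]
opening: 0.191
grip_force: 30.0
```

The pull was 28 mm and ended with resistance, so the knob is fully out. Next: release, retreat up, and plan the scraper grasp with the tool tilted 30° outward about the blade normal. That puts the tool vertical when the blade is at the slot's lean.

```bash
python3 -m inch '[[0,0,0,0,0,0,-1],[0,0,0,0,0,0,-1],[0,0,0,0,0,0,-1],[0,0,0,0,0,0,-1],[0,0,0,0,0,-4,-1],[0,0,0,0,0,-5,-1],[0,0,0,0,0,-6,-1],[0,0,0,0,0,-6,-1]]'; python3 - <<'E'
from m import *
blk(env.read_camera('wrist'))
yaw=np.radians(-16.2);Rt=down(yaw)@R.from_euler('y',-30,degrees=True).as_matrix()
g=np.array([577,-140.3,158])+19*Rt[:,2]
P=plan([470,0,300],down(yaw))
P=plan(g-130*Rt[:,2],Rt,P)
P=plan(g,Rt,P)
E
```

```text
t: 10.42
eef_pos: [464.0, 211.6, 300.0]
tcp_rot: [-3.142, -0.0, 1.675]
ft_force: [0.9, 0.0, -0.4]
opening: 0.964
grip_force: 0.0
knob 342 z 80.0 122.0
 top 265 ((464.07342529296875, 210.60630798339844), (17.02739906311035, 17.542943954467773), 6.36564302444458) [464.6 210.9 119.6]
 top face 1928 plane slopes,offset [-0.004 -0.011 -0.417] ((0.47161865234375, 0.1720561981201172), (74.85120391845703, 44.45534133911133), 0.6067696213722229)
  slot pts 212 y [-6.5 -4.  -3. ] n -20.0
turn [ 0.004 -0.011  1.958] then shift [ 6.32 20.27  0.39] | shift cur axes [-21.16  -1.8    0.33]
turn [-0.    -0.524 -0.   ] then shift [19.39 10.49 -5.9 ] | shift cur axes [19.74 10.49  4.59]
turn [0. 0. 0.] then shift [ 0. -0. 13.] | shift cur axes [ 0. -0. 13.]
```

```bash
python3 -m inch '[[0,0,0,-4.23,-0.36,0,-1],[0,0,0,-4.23,-0.36,0,-1],[0,0,0,-4.23,-0.36,0,-1],[0,0,0,-4.23,-0.36,0,-1],[0,0,0,-4.23,-0.36,0,-1],[0,0,0.163,0,0,0,-1],[0,0,0.163,0,0,0,-1],[0,0,0.163,0,0,0,-1],[0,0,0.163,0,0,0,-1],[0,0,0.163,0,0,0,-1],[0,0,0.163,0,0,0,-1],[0,0,0.163,0,0,0,-1],[0,0,0.163,0,0,0,-1],[0,0,0.163,0,0,0,-1],[0,0,0.163,0,0,0,-1],[0,0,0.163,0,0,0,-1],[0,0,0.163,0,0,0,-1]]'; python3 -m inch '[[0,-0.131,0,0,0,0,-1],[0,-0.131,0,0,0,0,-1],[0,-0.131,0,0,0,0,-1],[0,-0.131,0,0,0,0,-1],[0,0,0,4.85,2.62,-1.47,-1],[0,0,0,4.85,2.62,-1.47,-1],[0,0,0,4.85,2.62,-1.47,-1],[0,0,0,4.85,2.62,-1.47,-1],[0,0,0,0,0,0,-1]]'; python3 - <<'E'
from m import *
hand(env.read_camera('wrist'))
yaw=np.radians(-16.2);Rt=down(yaw)@R.from_euler('y',-30,degrees=True).as_matrix()
g=np.array([577,-140.3,158])+19*Rt[:,2]
P=plan(g,Rt)
E
```

```text
t: 12.65
eef_pos: [468.2, -0.5, 297.3]
tcp_rot: [3.141, 0.001, -0.287]
ft_force: [0.0, -0.2, 0.4]
opening: 0.998
grip_force: 0.0
t: 13.78
eef_pos: [629.8, -158.3, 247.8]
tcp_rot: [3.142, 0.528, -0.284]
ft_force: [0.1, -0.1, -0.9]
opening: 1.0
grip_force: 0.0
blue 627 z 105.0 193.0 top 415 ((578.106689453125, -140.69815063476562), (14.649572372436523, 25.110761642456055), 72.63013458251953) [ 580.1 -141.   191.3]
stand 2028 ((576.9293212890625, -139.9766845703125), (55.867801666259766, 80.66728210449219), 74.12571716308594) 44.96215536243429
turn [-0.     0.004  0.   ] then shift [-0.17 -0.14 12.52] | shift cur axes [-0.12 -0.14 12.52]
```

```bash
python3 -m inch '[[0,0,0,-0.1,-0.12,3.1,-1],[0,0,0,0,0,3.1,-1],[0,0,0,0,0,3.1,-1],[0,0,0,0,0,2.2,-1],[0,0,0,0,0,1,-1],[0,0,0,0,0,0,1],[0,0,0,0,0,0,1],[0,0,0,0,0,0,1],[0,0,0,0,0,0,1],[0,0,0,0,0,0,1],[0,0,0,0,0,0,1],[0,0,0,0,0,0,1],[0,0,0,0,0,0,1],[0,0,0,0,0,0,1]]'
```

```text
t: 15.58
eef_pos: [568.4, -137.3, 144.1]
tcp_rot: [3.141, 0.524, -0.281]
ft_force: [-0.2, -0.1, 0.9]
opening: 0.169
grip_force: 30.0
```

Gripped at 16 mm, the handle thickness. Lift straight up.

```bash
python3 -m inch '[[0,0,0,-0.5,0,-0.866,1],[0,0,0,-1,0,-1.732,1],[0,0,0,-1,0,-1.732,1],[0,0,0,-1,0,-1.732,1],[0,0,0,-1,0,-1.732,1],[0,0,0,-1,0,-1.732,1],[0,0,0,-1,0,-1.732,1],[0,0,0,0,0,0,1]]'; python3 - <<'E'
from h import *
p=env.read_camera('wrist');S=env.read_camera('scene')
o=np.vstack([cv2.resize(p['img'][...,::-1],(400,300)),cv2.resize(S['img'][120:300,150:390,::-1],(400,300),interpolation=2)])
cv2.imwrite('pics/l.png',o)
def pick(im,c,k,g,lim=80):
    im=im.astype(int)
    m={'blue':(im[...,2]>im[...,0]+40)&(im[...,2]>im[...,1]+30)}[k]
    return c[m&(np.linalg.norm(c-g,axis=-1)<lim)]
t,Rc=tool();print(t)
gp=t-19*Rc[:,2]
for n,q in(('w',p),('s',S)):
    c=pick(q['img'],cloud(q),'blue',gp)
    print(n,len(c),c.mean(0).round(1))
    b=(c-t)@Rc  # tool coordinates
    print(' tool y pct',np.percentile(b[:,1],[2,50,98]).round(1),'z',c[:,2].min(),c[:,2].max())
    u,s,v=np.linalg.svd(c-c.mean(0));print(' main axis tool',(v[0]@Rc).round(3),s.round())
    for r in env.find_in(q,'scraper')[:1]: print(r['score'],w(q,r['centre']).round(1))
E
```

```text
t: 16.58
eef_pos: [568.8, -137.4, 276.4]
tcp_rot: [3.141, 0.52, -0.281]
ft_force: [-0.8, 0.7, -2.1]
opening: 0.163
grip_force: 30.0
[ 568.27662011 -137.23865139  274.27412394]
w 3834 [ 588.3 -142.8  286.9]
 tool y pct [-7.5 -0.1  6.6] z 237.0345908043137 325.1404219695168
 main axis tool [-0.584  0.004 -0.811] [1483.  267.  251.]
0.92 [ 585.8 -141.9  268.6]
s 194 [ 588.7 -143.7  278.9]
 tool y pct [-7.1  0.3  8.1] z 237.45906339210546 339.5877558323207
 main axis tool [-0.47  -0.036 -0.882] [333.  78.  57.]
0.67 [ 589.8 -146.9  241.7]
```

View pics/l.png

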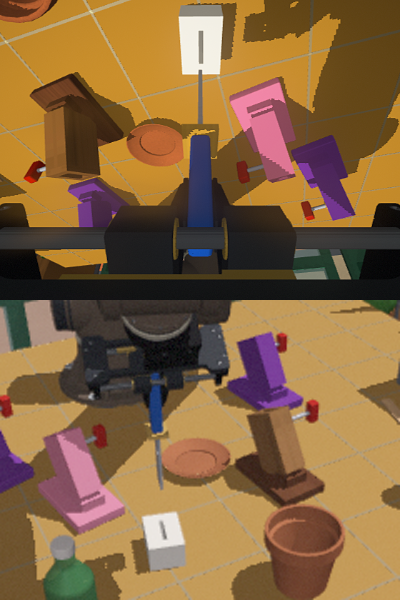

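The scraper is held with the blade clear of the stand (blade at wrist px (200,95), stand slot at (200,45)). Now I measure its angle in the grip and work out the way to the slot.

```bash
cat >> m.py <<'E'
def held(p,verbose=1):
    """angle and line of the handle's outer face in tool x-z"""
    t,Rc=tool();c=cloud(p);im=p['img'].astype(int)
    k=(im[...,2]>im[...,0]+40)&(im[...,2]>im[...,1]+30)
    b=(c-t)@Rc;b=b[k&(p['depth']>0)];b=b[(np.linalg.norm(b-[0,0,-19],axis=1)<75)]
    best=(0,)
    rng=np.random.default_rng(0)
    for _ in range(400):
        i,j=rng.choice(len(b),2,False);d=b[j,[0,2]]-b[i,[0,2]];L=np.hypot(*d)
        if L<25: continue
        n=np.array([-d[1],d[0]])/L;e=abs((b[:,[0,2]]-b[i,[0,2]])@n)<1
        if e.sum()>best[0]: best=(e.sum(),e)
    f=b[best[1]];m=f.mean(0);v=np.linalg.svd(f[:,[0,2]]-m[[0,2]],full_matrices=False)[2][0]
    if v[1]>0: v=-v
    ang=np.degrees(np.arctan2(-v[0],-v[1]))
    e=f[:,[0,2]]@v
    # sideways: centre line y along the length
    hs=np.linspace(e.min()+5,e.max()-5,8);ym=[np.mean(np.percentile(f[abs(e-h)<4][:,1],[3,97])) for h in hs]
    print('n',best[0],'of',len(b),'lean in tool deg',ang.round(2),'face pt',m.round(1),'y slope deg',np.degrees(np.polyfit(hs,ym,1)[0]).round(2),'y',np.mean(ym).round(2),'len',np.ptp(e).round(1))
    up=np.array([v[0],0,v[1]]);nin=np.array([-v[1],0,v[0]]); 
    if nin[0]>0: nin=-nin
    # axis point at the foot of the handle (collar top)
    foot=m+up*(e.min()-m[[0,2]]@v)+nin*13
    print(' handle foot on axis (tool)',foot.round(1),'end',(foot+up*np.ptp(e)).round(1))
    # blade/collar points below
    b2=((c-t)@Rc)[p['depth']>0];col=im[p['depth']>0]
    s=(b2-foot)@up;y=b2[:,1];x=(b2-foot)@nin
    for lo,hi,nm in((-6,0,'collar'),(-40,-15,'blade'),(-95,-60,'blade low')):
        q=(s>lo)&(s<hi)&(abs(y)<18)&(abs(x)<26)
        if q.sum()>10: print('  ',nm,q.sum(),'y',np.percentile(y[q],[3,50,97]).round(1),'x',np.percentile(x[q],[3,50,97]).round(1))
E
python3 - <<'E'
from m import *
held(env.read_camera('wrist'));print(env.state()['eef_pos'])
E
```

```text
n 3157 of 3842 lean in tool deg 30.02 face pt [ 15.6  -0.4 -16.4] y slope deg 0.92 y -0.49 len 79.4
 handle foot on axis (tool) [27.5 -0.4 30.2] end [-12.2  -0.4 -38.6]
   collar 1382 y [-15.2  -0.5  13.7] x [-18.6 -11.5  15.5]
   blade 146 y [-2.3 -1.   0.8] x [-20.8 -20.2 -19.5]
   blade low 133 y [-2.6 -1.1  1.1] x [-20.8 -20.2 -19.4]
[ 568.24526497 -137.21252848  273.50179541]
```

```bash
cat >> m.py <<'E'
TH=np.radians(6.07);N=np.array([-.5*np.cos(TH),-.5*np.sin(TH),.8660]);H=np.array([459.2,117.4,126])
RB=down(TH);OFF=np.array([30.8,0,35.])
def tcp_at(d): return H+d*N-RB@OFF
E
python3 - <<'E'
from m import *
P=plan([568,-137,310],RB)
P=plan([410,-20,310],RB,P)
P=plan(tcp_at(105),RB,P);print(P[0])
plan(tcp_at(0),RB,P)
E
```

```text
turn [-0.102  0.519 -0.378] then shift [-0.02 -0.02 -3.65] | shift cur axes [-1.86 -0.01 -3.14]
turn [0. 0. 0.] then shift [-14.47 -13.31  -0.  ] | shift cur axes [-14.47 -13.31  -0.  ]
turn [0. 0. 0.] then shift [ -1.98 -13.14   5.81] | shift cur axes [ -1.98 -13.14   5.81]
[376.36702582 108.59157289 251.93      ]
turn [0. 0. 0.] then shift [ 5.25 -0.    9.09] | shift cur axes [ 5.25 -0.    9.09]
```

```bash
python3 -m inch '[[0,0,0,-0.9,0,-1.57,1],[0,0,0,-0.9,0,-1.57,1],[-0.0255,0.13,-0.0945,0,0,0,1],[-0.0255,0.13,-0.0945,0,0,0,1],[-0.0255,0.13,-0.0945,0,0,0,1],[-0.0255,0.13,-0.0945,0,0,0,1],[0,0,0,-2.41,-2.22,0,1],[0,0,0,-2.41,-2.22,0,1],[0,0,0,-2.41,-2.22,0,1],[0,0,0,-2.41,-2.22,0,1],[0,0,0,-2.41,-2.22,0,1],[0,0,0,-2.41,-2.22,0,1],[0,0,0,0,0,0,1]]'; python3 - <<'E'
from m import *
print(env.state()['joints'].round(3))
plan(tcp_at(105),RB)
held(env.read_camera('wrist'))
E
```

```text
t: 18.45
eef_pos: [409.6, -19.3, 311.4]
tcp_rot: [3.14, -0.004, 0.107]
ft_force: [0.1, -0.0, -1.3]
opening: 0.17
grip_force: 30.0
[-0.208  0.07   1.898 -0.     1.169  1.255]
turn [ 0.002 -0.004  0.001] then shift [ -1.95 -13.07   5.94] | shift cur axes [ -1.96 -13.08   5.91]Traceback (most recent call last):
  File "<stdin>", line 4, in <module>
  File "m.py", line 49, in held
    hs=np.linspace(e.min()+5,e.max()-5,8);ym=[np.mean(np.percentile(f[abs(e-h)<4][:,1],[3,97])) for h in hs]
                                                      ~~~~~~~~~~~~~^^^^^^^^^^^^^^^^^^^^^^^^^^^
    return _quantile_unchecked(
        a, q, axis, out, overwrite_input, method, keepdims, weights)
    return _ureduce(a,
                    func=_quantile_ureduce_func,
    ...<5 lines>...
                    overwrite_input=overwrite_input,
                    method=method)
    r = func(a, **kwargs)
    result = _quantile(arr,
                       quantiles=q,
    ...<2 lines>...
                       out=out,
                       weights=wgt)
    slices_having_nans = np.isnan(arr[-1, ...])
                                  ~~~^^^^^^^^^
IndexError: index -1 is out of bounds for axis 0 with size 0
```

```bash
sed -i 's/for h in hs\]/for h in hs if (abs(e-h)<4).sum()>5]/; s/hs=np.linspace(e.min()+5,e.max()-5,8);/e=np.where(abs(e-np.median(e))<100,e,np.median(e));hs=np.linspace(e.min()+5,e.max()-5,8);hs=np.array([h for h in hs if (abs(e-h)<4).sum()>5]);/' m.py
python3 -m inch '[[0,0,0,-0.65,-2.6,0,1],[0,0,0,-0.65,-2.6,0,1],[0,0,0,-0.65,-2.6,0,1],[0,0,0,0,-2.6,0,1],[0,0,0,0,-2.67,0,1],[0,0,0,0,0,2,1],[0,0,0,0,0,2,1],[0,0,0,0,0,1.9,1],[0,0,0,0,0,0,1]]'; python3 - <<'E'
from m import *
print(env.state()['joints'].round(3))
plan(tcp_at(105),RB)
p=env.read_camera('wrist');save(p,'pi.png');held(p);blk(p)
E
```

```text
t: 19.62
eef_pos: [378.1, 107.4, 250.3]
tcp_rot: [3.14, -0.001, 0.105]
ft_force: [-0.6, 0.2, -1.5]
opening: 0.168
grip_force: 30.0
[ 1.090e-01  1.100e-01  2.030e+00 -1.000e-03  1.001e+00  1.575e+00]
turn [ 0.001 -0.001 -0.   ] then shift [-0.16 -0.13 -0.17] | shift cur axes [-0.16 -0.13 -0.17]
n 1582 of 2037 lean in tool deg 29.86 face pt [22.1 -1.  -4.6] y slope deg -0.22 y -1.0 len 79.5
 handle foot on axis (tool) [27.5 -1.  30.8] end [-12.1  -1.  -38.2]
   collar 1383 y [-15.1  -1.   13.7] x [-18.6 -11.6  15.3]
   blade 143 y [-2.3 -1.   0.8] x [-21.  -20.2 -19.5]
   blade low 133 y [-2.6 -0.4  1.1] x [-20.9 -20.2 -17.6]
knob 441 z 83.0 122.0
 top 435 ((465.0709533691406, 209.6776123046875), (17.42778778076172, 16.866806030273438), 6.166755676269531) [464.8 209.4 119.6]
 foot 4839 ((495.9085998535156, 121.71998596191406), (143.13674926757812, 90.08291625976562), 6.092121124267578) 20.010677
 top face 3795 plane slopes,offset [-0.003 -0.    -0.612] ((0.4223442077636719, 0.35109710693359375), (75.84343719482422, 43.00457763671875), 0.0046093459241092205)
  slot pts 277 y [-6.1  3.8  6.5] n -55.0
```

View pics/pi.png

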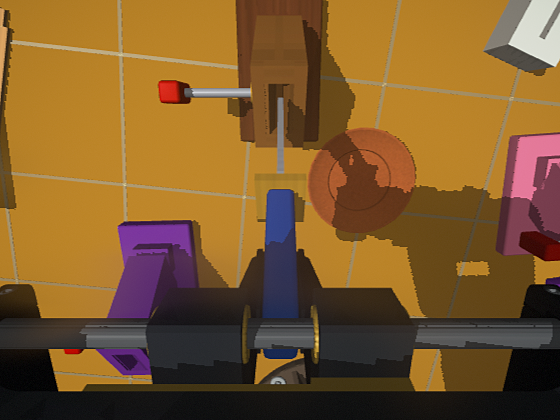

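The blade tip sits just above the slot mouth (px (281,100)), and the knob is out at (173,92). In this same image the blade needs about 0.8 mm towards the knob. I insert slowly along the axis.

```bash
python3 -m inch '[[0,0,0,-0.05,-0.08,0.03,1],[0,0,0,0.3,0,0.52,1],[0,0,0,0.3,0,0.52,1],[0,0,0,0.3,0,0.52,1],[0,0,0,0.3,0,0.52,1],[0,0,0,0.3,0,0.52,1],[0,0,0,0.3,0,0.52,1],[0,0,0,0,0,0,1]]'; python3 - <<'E'
from m import *
plan(tcp_at(66),RB)
s=env.state();print((RB.T@s['ft_force']).round(1),s['moment'].round(2))
E
```

```text
t: 20.72
eef_pos: [395.1, 110.3, 218.8]
tcp_rot: [3.14, -0.002, 0.106]
ft_force: [0.2, 0.2, -2.1]
opening: 0.165
grip_force: 30.0
turn [ 0.001 -0.002 -0.   ] then shift [ 0.07 -0.03  0.06] | shift cur axes [ 0.07 -0.03  0.06]
[ 0.2 -0.1  2.1] [0.   0.1  0.02]
```

```bash
python3 -m inch '[[0,0,0,0.3,0,0.52,1],[0,0,0,0.3,0,0.52,1],[0,0,0,0.3,0,0.52,1],[0,0,0,0.3,0,0.52,1],[0,0,0,0.3,0,0.52,1],[0,0,0,0.3,0,0.52,1],[0,0,0,0.3,0,0.52,1],[0,0,0,0.3,0,0.52,1],[0,0,0,0.3,0,0.52,1],[0,0,0,0,0,0,1]]'; python3 - <<'E'
from m import *
plan(tcp_at(0),RB)
s=env.state();print((RB.T@s['ft_force']).round(1),s['moment'].round(2))
E
```

```text
t: 21.98
eef_pos: [422.0, 113.1, 172.0]
tcp_rot: [3.14, -0.002, 0.106]
ft_force: [0.2, -0.4, -1.2]
opening: 0.171
grip_force: 30.0
turn [ 0.001 -0.002 -0.   ] then shift [ 0.66 -0.03  1.1 ] | shift cur axes [ 0.66 -0.03  1.1 ]
[0.2 0.4 1.2] [-0.02  0.07  0.03]
```

Free so far, with about 12.8 mm to go. Continue gently until the collar pushes back.

```bash
python3 -m inch '[[0,0,0,0.25,0,0.43,1],[0,0,0,0.2,0,0.35,1],[0,0,0,0.1,0,0.17,1],[0,0,0,0.05,0,0.09,1],[0,0,0,0.03,0,0.05,1],[0,0,0,0,0,0,1],[0,0,0,0,0,0,1]]'; python3 - <<'E'
from m import *
plan(tcp_at(0),RB)
s=env.state();print((RB.T@s['ft_force']).round(1),s['moment'].round(2))
held(env.read_camera('wrist'))
E
```

```text
t: 22.85
eef_pos: [427.6, 113.7, 162.8]
tcp_rot: [3.14, -0.002, 0.106]
ft_force: [-9.9, -1.7, 24.0]
opening: 0.167
grip_force: 30.0
turn [ 0.001 -0.002  0.   ] then shift [ 0.1  -0.04  0.18] | shift cur axes [ 0.1  -0.04  0.18]
[-10.    0.6 -24. ] [-0.38  1.79 -0.01]
n 2491 of 3072 lean in tool deg 29.99 face pt [ 18.9   0.2 -11.3] y slope deg 2.16 y 0.51 len 79.4
 handle foot on axis (tool) [27.8  0.2 30.3] end [-11.9   0.2 -38.6]
   collar 1388 y [-15.3  -1.1  13.6] x [-18.6 -11.6  15.1]
   blade 41 y [-5.4 -4.2  3.8] x [-16.4 -11.9  -5.2]
   blade low 11 y [-4.3  1.9  2.7] x [21.3 22.6 23.3]
```

```bash
cat > seat.py <<'E'
from m import *
ex=np.array([.866*np.cos(TH),.866*np.sin(TH),.5]);ey=np.array([-np.sin(TH),np.cos(TH),0])
for n in ('wrist','scene','top'):
    p=env.read_camera(n)
    k=(cloud(p)-H);a,b,h=k@ex,k@ey,k@N
    im=p['img'].astype(int);ok=p['depth']>0
    blue=(im[...,2]>im[...,0]+40)&(im[...,2]>im[...,1]+30)
    q=ok&(abs(a)<22)&(abs(b)<20)&(h>-4)&(h<14)&~blue
    face=ok&(abs(h)<3)&(abs(a)>24)&(abs(a)<34)&(abs(b)<18)
    print(n,q.sum(),'hist h',np.histogram(h[q],bins=np.arange(-4,14,1))[0],'face',face.sum(),np.median(h[face]).round(2) if face.any() else '')
    g=ok&blue&(abs(a)<25)&(abs(b)<25)&(h>0)&(h<120)
    if g.sum()>5: print('  handle h',np.percentile(h[g],[1,99]).round(1),'a',np.percentile(a[g],[2,98]).round(1),'b',np.percentile(b[g],[2,98]).round(1))
print(env.state()['t'])
E
python3 seat.py
```

```text
wrist 2456 hist h [ 19  26  81 489 385  64  63  55 105 723 409  19   7   2   4   3   2] face 1121 -0.09
  handle h [ 9.5 96.1] a [-7.5 14. ] b [-6.8  7.2]
scene 51 hist h [ 0  1  1  1  3  3  6  6  4  6  5 11  0  3  1  0  0] face 8 1.3
  handle h [10.2 92.3] a [-7.9 16.1] b [-11.    6.4]
top 0 hist h [0 0 0 0 0 0 0 0 0 0 0 0 0 0 0 0 0] face 0 
23.05
```

The collar top reads 6 mm above the face (face 0, handle end 96), so it is fully seated. Release and retreat upward.

```bash
python3 -m inch '[[0,0,0,0,0,0,-1],[0,0,0,0,0,0,-1],[0,0,0,0,0,0,-1],[0,0,0,0,0,0,-1],[0,0,0,0,0,0,-1],[0,0,0,0,0,-2,-1],[0,0,0,0,0,-3,-1],[0,0,0,0,0,-4,-1],[0,0,0,0,0,-4,-1],[0,0,0,0,0,-1,-1],[0,0,0,0,0,0,-1]]'; python3 seat.py; python3 - <<'E'
from m import *
P=plan([445,215,300],RB)
P=plan([445,215,300],down(np.radians(96.1)),P)
P=plan([464.3,211.3,88],down(np.radians(96.1)),P)
E
```

```text
t: 24.42
eef_pos: [427.8, 113.9, 301.3]
tcp_rot: [3.14, -0.003, 0.106]
ft_force: [-0.8, -0.5, -0.2]
opening: 1.0
grip_force: 0.0
wrist 1018 hist h [  6  14  42 193 175  26  19  24  42 275 172  22   5   1   1   0   1] face 434 -0.11
  handle h [10.1 86.5] a [10.7 13.1] b [-6.7  7. ]
scene 49 hist h [ 0  0  1  0  1  6  5  8  3  7  5 10  1  2  0  0  0] face 10 1.48
  handle h [10.3 97.1] a [-11.   15.6] b [-10.9   6.2]
top 0 hist h [0 0 0 0 0 0 0 0 0 0 0 0 0 0 0 0 0] face 0 
24.575
turn [ 0.001 -0.    -0.   ] then shift [ 2.8  -9.88  0.03] | shift cur axes [ 2.8  -9.88  0.02]
turn [-0.     0.    -1.571] then shift [0. 0. 0.] | shift cur axes [0. 0. 0.]
turn [0. 0. 0.] then shift [-0.57  1.88 21.2 ] | shift cur axes [-0.57  1.88 21.2 ]
```

```bash
python3 -m inch '[[0,0,0,0.93,-3.29,0,-1],[0,0,0,0.93,-3.29,0,-1],[0,0,0,0.93,-3.29,0,-1],[0,0,-0.157,0,0,0,-1],[0,0,-0.157,0,0,0,-1],[0,0,-0.157,0,0,0,-1],[0,0,-0.157,0,0,0,-1],[0,0,-0.157,0,0,0,-1],[0,0,-0.157,0,0,0,-1],[0,0,-0.157,0,0,0,-1],[0,0,-0.157,0,0,0,-1],[0,0,-0.157,0,0,0,-1],[0,0,-0.157,0,0,0,-1],[0,0,0,0,0,0,-1]]'; python3 - <<'E'
from m import *
blk(env.read_camera('wrist'))
plan([464.3,211.1,88],down(np.radians(96.1)))
E
```

```text
t: 26.32
eef_pos: [445.1, 214.9, 300.4]
tcp_rot: [3.141, 0.002, 1.675]
ft_force: [-1.3, -0.5, -0.6]
opening: 0.997
grip_force: 0.0
knob 338 z 88.0 122.0
 top 261 ((464.47760009765625, 210.3866424560547), (16.051681518554688, 17.941879272460938), 6.535501956939697) [464.2 211.3 119.6]
 foot 2845 ((498.8585510253906, 122.06257629394531), (150.30520629882812, 89.8873519897461), 6.063112258911133) 20.175594
 top face 1249 plane slopes,offset [-0.008 -0.028 -0.099] ((-0.04727935791015625, 0.05875587463378906), (75.31952667236328, 44.32572937011719), 0.22949828207492828)
  slot pts 8 y [ 2.7 19.4 19.9] n -119.0
turn [ 0.001  0.001 -0.005] then shift [-0.59  1.86 21.28] | shift cur axes [-0.55  1.84 21.29]
```

```bash
python3 -m inch '[[0,0,0,-0.57,1.85,3,-1],[0,0,0,0,0,4,-1],[0,0,0,0,0,4.5,-1],[0,0,0,0,0,4.5,-1],[0,0,0,0,0,3.2,-1],[0,0,0,0,0,2,-1],[0,0,0,0,0,0,1],[0,0,0,0,0,0,1],[0,0,0,0,0,0,1],[0,0,0,0,0,0,1],[0,0,0,0,0,0,1],[0,0,0,0,0,0,1],[0,0,0,0,0,0,1],[0,0,0,0,0,0,1],[0,0,0,0,0,0,1]]'; python3 - <<'E'
from m import *
s=env.state();print(s['opening'],s['grip_force'],(down(TH).T@(s['eef_pos']-H)).round(1))
E
```

```text
t: 28.3
eef_pos: [464.6, 211.1, 89.5]
tcp_rot: [3.14, 0.001, 1.676]
ft_force: [-0.1, 0.7, -0.1]
opening: 0.184
grip_force: 30.0
0.1835861506457469 29.999581575393677 [ 15.3 -92.6  36.5]
```

Gripped. Push home 28 mm, slowly at the end.

```bash
python3 -m inch '[[0,0,0,-0.5,0,0,1],[0,0,0,-0.5,0,0,1],[0,0,0,-0.5,0,0,1],[0,0,0,-0.5,0,0,1],[0,0,0,-0.5,0,0,1],[0,0,0,-0.3,0,0,1],[0,0,0,-0.15,0,0,1],[0,0,0,0,0,0,1],[0,0,0,0,0,0,1]]'
```

```text
t: 29.42
eef_pos: [467.7, 183.0, 89.6]
tcp_rot: [3.139, -0.001, 1.675]
ft_force: [-4.3, 18.0, -0.8]
opening: 0.19
grip_force: 30.0
```

```bash
python3 -m inch '[[0,0,0,0,0,0,-1],[0,0,0,0,0,0,-1],[0,0,0,0,0,0,-1],[0,0,0,0,0,0,-1],[0,0,0,0,0,-3,-1],[0,0,0,0,0,-5,-1],[0,0,0,0,0,-6,-1],[0,0,0,0,0,-6,-1],[0,0,0,0,0,-1,-1],[0,0,0,0,0,0,-1]]'; python3 seat.py; python3 - <<'E'
from m import *
p=env.read_camera('wrist');blk(p);S=env.read_camera('scene')
cv2.imwrite('pics/f.png',np.vstack([cv2.resize(p['img'][...,::-1],(400,300)),cv2.resize(S['img'][120:300,200:440,::-1],(400,300),interpolation=2)]))
E
```

```text
t: 30.68
eef_pos: [467.2, 181.8, 299.4]
tcp_rot: [3.139, 0.001, 1.676]
ft_force: [0.1, -0.9, -0.0]
opening: 1.001
grip_force: 0.0
wrist 782 hist h [  5  10  18  85 172  36  30  18  33 122 207  38   1   1   3   0   1] face 394 0.34
  handle h [10.  96.6] a [-9.1 12.4] b [-5.7  8.4]
scene 48 hist h [0 0 0 0 2 4 8 6 5 3 7 9 2 2 0 0 0] face 8 0.6
  handle h [10.5 97.2] a [-10.   14.5] b [-10.9   6.2]
top 110 hist h [ 1  9  7  4 13  8 10 11 13 12  8  5  2  4  1  1  1] face 40 0.04
  handle h [ 10.  100.4] a [-9.2 14. ] b [-7.8  6.8]
30.825
knob 336 z 83.0 122.0
 top 262 ((467.3482360839844, 182.9475860595703), (15.788630485534668, 16.643775939941406), 6.022469997406006) [467.3 183.4 119.6]
 foot 2774 ((498.65216064453125, 122.69762420654297), (150.2062530517578, 88.64382934570312), 5.68135929107666) 20.11967
 top face 1234 plane slopes,offset [-0.01  -0.022 -0.142] ((0.3088340759277344, 0.4426593780517578), (43.510074615478516, 74.8914794921875), 89.95021057128906)
  slot pts 5 y [-6.8 18.8 19. ] n -119.0
```

View pics/f.png

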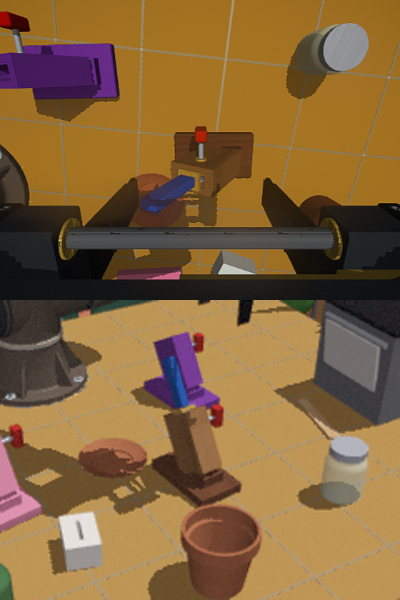

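The knob is home at (467.3, 183.0), its starting position. The scraper is seated in the wooden block (handle at scene-crop px (172,385)), the stand is empty, and the bystanders have not moved. Handing in.

```bash
python3 -c "
from cell import env
print(env.job_done())"
```

```text
the job is handed in; nothing more can be done
None
```

The job is handed in at about 31 s: the scraper is seated in the wooden block with its collar on the top face, the knob is pushed fully home, and the other things look undisturbed in the last pictures; no verdict was reported.

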